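# Put a bench laser screen on its kickstand and hold it plumb

### The job

The small laser safety screen leans back in its slotted foot rail with its kickstand still locked for transport. Slide the transport lock all the way out to its end stop, flip the kickstand leg down until it snaps over centre and rests on its stop, then take the screen by its top rail and bring it upright in the slot. Finish still gripping the rail and holding the screen plumb, so that a colleague can tighten the clamp screws; do not pull the screen out of the slot or let it topple over to the front, and leave the other things on the desk where they are.

Things in the scene. Friction and masses are not known exactly. Their poses are not given: they have to be found in the camera images.
- foot_rail: aluminium plate 100 mm (x) by 320 (y) by 6 thick, screwed to the desk (fixed), with a slot along its middle between two lips: slot 28.5 mm wide, floor at z = 6 mm, lips 10 mm thick, tops at z = 36 mm, ends closed. Origin on the desk under its centre; x to the back (away from the robot), y along the slot to the left, z up.
- screen: loose, about 1.2 kg: frame 280 mm wide (y), 262 high (z), 20 thick (x), two green panes. Leans back 17 deg in the slot on the rear lip, free to rock; 2 N at the top brings it upright. Upright its underside is 6 mm over the desk. Let go, it drops back, or forward onto the lowered leg (7 deg). Origin: centre of its underside; x to the back, y to the left, z up the screen (plumb when vertical).
- top_rail (a point): middle of the top rail of the screen (centre of its 20 x 20 mm section), at (0, 0, 252) mm of the screen's frame, same axes as the screen. The rail is free to grip along its whole length, across its 20 mm thickness (x).
- transport_lock (a joint): transport lock, black carriage on the front of the middle rail (z 120-160 mm), left end; its shelf under the folded leg's end blocks the leg. Slides along the screen's +y (left, away from the leg's hub): 0 m = locked, 0.045 = end stop, leg free (starts at 0 to 0.008). Friction 1.5 N; stays where left.
- lock_grip (a point): grip of the lock: black knob pointing forward (screen -x), shank 14 mm diameter from x = -50 to -84 mm, head 20 mm diameter to x = -92; this point is on its axis at (-68, 58 + lock value, 133.5) mm of the screen's frame. Free on both sides; the folded leg lies behind it and 16 mm higher.
- leg (a joint): kickstand leg hinge: 0 rad = folded, 1.75 = down on its stop. A coil spring pulls it to either end; its centre is near 0.7 rad and past 0.9 it snaps to the stop by itself. About 1.5 N down at point leg_press starts it. It does not move while the lock's shelf is under it.
- leg_hub (a point): pivot of the kickstand at (-36, -80, 150) mm of the screen's frame (axes of the screen), on a dark bracket. Folded, the leg points from here along the screen's +y, 26 mm before the middle rail; it swings down and out to the front: at joint value q it points along cos(q) (0, 1, 0) + sin(q) (-0.497, 0, -0.868) in the screen's frame.
- leg_press (a point): point on the axis of the leg (round aluminium bar, 12 mm diameter, with a black rubber foot of 18 mm diameter at its end, 158 mm from the hub), 110 mm from the hub; y axis along the leg towards the foot. Nothing is above it, but the screen leans over behind it.
- leg_foot (a point): end of the rubber foot of the leg, 158 mm from the hub
- gear: steel gear wheel, 49 mm diameter, 18 mm high, on the desk in front of the foot rail (bystander); origin under its centre
- hex_key_3: black hex key, 32 x 89 x 5 mm, on the desk behind the foot rail (bystander); origin under its centre
- brass_bush: brass bush, 31 mm diameter, 29 mm high, on the desk behind the foot rail (bystander); origin under its centre

How it is judged:
By the outcome, as a careful person would: the job done as asked, in the order asked, and still so for the second after the job is handed in, while the arm keeps its last pose, push and grip.
It also fails if it takes over 56 s, if anything falls off the work surface, if the arm or the gripper's body presses on something with over 40 N, if the wrist force passes 120 N, or if a joint passes its speed limit or range.

### The arm

A 6-joint arm with a two-finger parallel gripper is mounted at the origin on a cart in front of the work surface, level with it; the furniture and walls round the work are solid. World frame = base frame: x ahead of the robot, y to its left, z up, the work surface at z = 0. Lengths are in m, angles in rad, forces in N, time in s.
With the tool pointing down it reaches from about 0.25 to 0.775 m from the base axis. Payload 4 kg.
Tool frame: the origin (TCP) lies midway between the tips of the shut fingers; the grasp point (between the pads) lies 19 mm behind it (robot.hold_point_z is the distance from the TCP to the grasp point, in m); z points along the fingers, y is the line along which they close (so a half turn about z gives the same grasp; the last joint's range is limited). The gripper opens to 94 mm and grips with 3 to 60 N. Pads are 16 mm wide; open, the fingers measure 119 mm over their backs; the gripper's body (75 mm by 177 mm) begins 78 mm behind the grasp point.
Start: joints at [-0.103, 0.087, 1.371, -0, 1.684, -0.103], TCP at [0.55, -0, 0.206] pointing down, gripper open.
Joint ranges: [-3.1, 3.1], [-0.76, 2.03], [0.27, 2.55], [-1.08, 4.22], [0.17, 2.65], [-2.57, 2.57]. Speed limits (rad/s): [2.79, 2.79, 3.14, 3.14, 3.14, 3.14].

### API

Orientations are given as [roll, pitch, yaw] about the fixed x, y, z axes, in that order (R = Rz(yaw) Ry(pitch) Rx(roll)).
In Python, from bench import readout, imaging, robot gives the robot as it stands.
- The arm moves only by the tool carry_out, never from a script. Its argument "motion" is text: rows parted by semicolons, each of 7 numbers parted by spaces: the shift along the tool's x, y, z each as a share of 200 mm, from -1 to 1, then the turn, a rotation vector about the tool's x, y, z each as a share of 120 degrees, from -1 to 1, then the opening, from 0 (shut) to 1 (fully open). A call has 1 to 12 rows; each row shifts and turns the commanded pose from where the row before left it, along the tool's axes as they then stand; what a row does not reach is not made up. A row lasts 1/8 s, in which the tool goes at most 62.5 mm and 10.7 degrees, less where a joint would pass 70% of its speed; a pose out of reach is approached as far as the arm can. A call with a number of a shift or a turn outside -1 to 1 is refused whole. A call with a gripper value outside its range is refused whole. The fingers move at their own pace and stop on an object; the grip force is fixed at half the most. Time passes only in rows, so rows that do not move let the fingers close. It gives the time, the measured TCP pose, the force, the opening and the grip force at its end, in the units of the state.
- readout.get_obs(): the state, without advancing time (a new reading comes with each control period).
- imaging.snapshot(name): name is "scene" or "side" or "wrist"; returns a dict with "pixels" (480x640x3 uint8, red, green, blue), "fx", "fy", "cx", "cy" (pixels), "R" (3x3) and "t" (3): a world point X has camera coordinates R X + t. Camera axes: x right, y down, z forward; pixel columns grow to the right and rows downward; lengths in m; the calibration is good to about 2 mm. A picture is of the moment at which its call begins. There is no depth.
- robot.close_job(): hands the job in; it is judged then, once.
The state is a dict: "time": time; "joint_positions": joint angles; "qvel": joint speeds; "joint_torque": joint torques, N m; "tool_pos": TCP position; "ee_rot": TCP orientation; "wrist_force": force on the tool from outside, world axes, zero at the start; "wrist_torque": the same for the moment, N m; "width": finger opening in m; "finger_force": force on a finger pad.
Only numpy, scipy, OpenCV 4.12 (cv2) and the standard library are available. Lean on these libraries where they do the work, as an engineer would, in place of code of your own. Each camera call takes 0.05 s, during which the arm holds its last target. There are 200 camera calls.

## Working session

There is one attempt and no reset: what is moved stays moved. The work goes in short steps, Python scripts to look and compute and a tool call to move; the robot and the scene stay as the last step left them, time stands still between calls to the robot, and variables do not carry over. Pictures are saved under pics/ and viewed, at most 10 in all, crops included, and the job is handed in when it is done.

Besides the shell and the picture viewer there is one more tool, called after "Request:" as name(argument=value, ...) on one line, values as JSON. carry_out: Moves the arm, as the interface text tells. Its arguments: {"type":"object","properties":{"motion":{"type":"string"}},"required":["motion"]}

```bash
mkdir -p pics
python3 - <<'E'
from bench import readout, imaging, robot
import cv2, pickle
o=readout.get_obs(); print({k:o[k] for k in ('time','tool_pos','ee_rot','wrist_force','width')}, robot.hold_point_z)
d={}
for n in ("scene","side","wrist"):
    s=imaging.snapshot(n); d[n]=s
    cv2.imwrite(f"pics/{n}0.png", s["pixels"][:,:,::-1]); print(n,s["fx"],s["cx"],s["cy"],s["R"],s["t"])
pickle.dump(d,open("d0.pkl","wb"))
E
```

```text
{'time': 0.0, 'tool_pos': array([5.49437463e-01, 4.14178902e-05, 2.04318737e-01]), 'ee_rot': array([-3.13939636e+00, -1.98593325e-04,  1.57080962e+00]), 'wrist_force': array([ 0.42903483, -0.70108641,  0.3957773 ]), 'width': 0.09388987218638878} 0.0188
scene 479.45796989521097 314.87980119005204 240.37143971757376 [[ 0.62562884 -0.77989089 -0.01894069]
 [-0.54185541 -0.41695359 -0.72975504]
 [ 0.56123192  0.46681891 -0.68344629]] [-0.36406269  0.43685781  0.64362844]
side 535.1361571704753 317.8672843506945 240.75409818734047 [[-0.99992881  0.01095086 -0.00473847]
 [ 0.00978864  0.52575767 -0.85057807]
 [-0.00682327 -0.8505639  -0.52582743]] [0.59288847 0.1300068  0.95054083]
wrist 354.5005028645969 320.36517815410514 238.799966760558 [[ 9.99998778e-01  1.23929522e-03 -9.52458567e-04]
 [ 1.42273007e-03 -9.74041487e-01  2.26365098e-01]
 [-6.47200975e-04 -2.26366177e-01 -9.74042060e-01]] [-0.54923091 -0.02504221  0.39029459]
```

View pics/scene0.png

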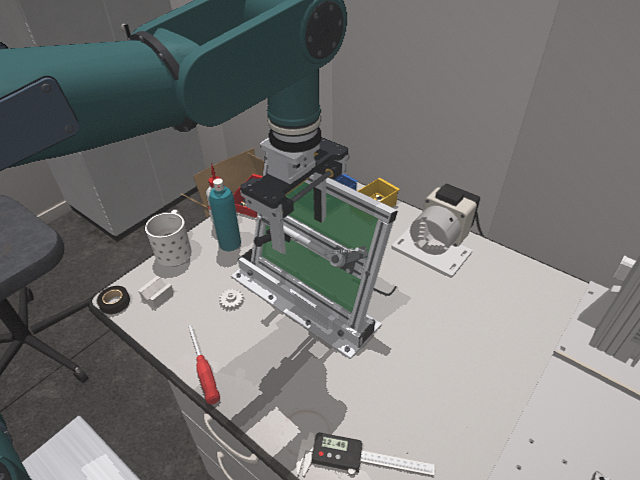

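View pics/side0.png

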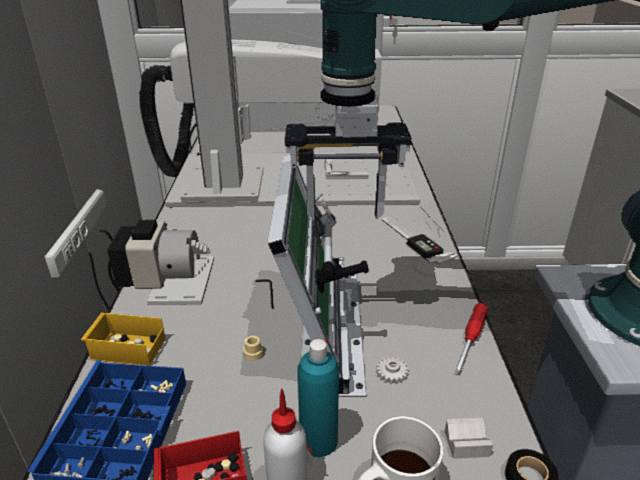

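The scene view shows the screen leaning away from the robot, with the foot rail running roughly from (232,275) to (347,355). The knob is near (262,240) and the hub near (345,258). The side view shows the knob at (365,267) and the screen's left edge in profile. I'll enlarge both.

Run:
```python
import cv2
a=cv2.imread("pics/scene0.png")[170:362,222:410]; cv2.imwrite("pics/c1.png",cv2.resize(a,None,fx=3.1,fy=3.1,interpolation=cv2.INTER_CUBIC))
a=cv2.imread("pics/side0.png")[150:400,250:440]; cv2.imwrite("pics/c2.png",cv2.resize(a,None,fx=2.4,fy=2.4,interpolation=cv2.INTER_CUBIC))
```

```text
(no output)
```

View pics/c1.png

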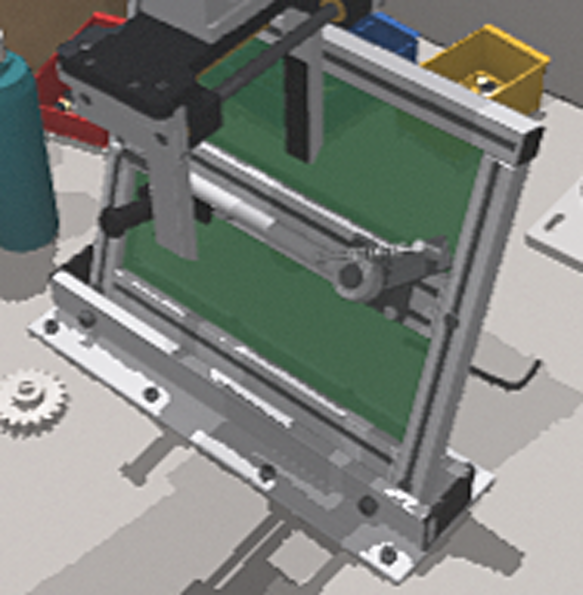

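View pics/c2.png

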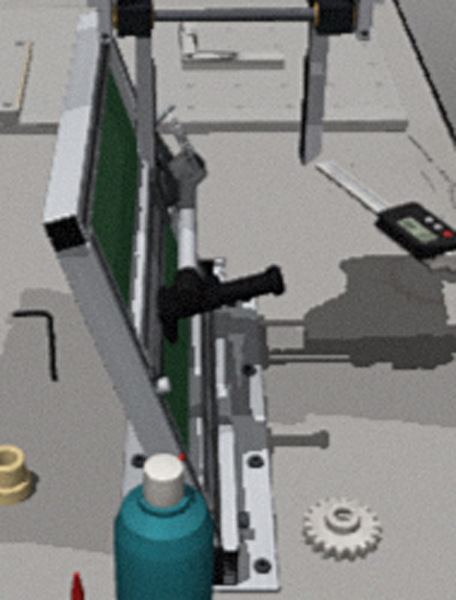

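Points read off (full-image pixels):
- **Scene:** plate corners (348.8,355.5), (231,275.8) and (380.7,324.8), knob head (258.5,241), hub (335,260).
- **Side:** plate front-left corner (365.8,395.8), knob (363.3,267.1), top-rail left end cap corners around (269,242) to (287,250).

The slot geometry gives a lean of 17° with the screen origin at (-4.5, sy, 8.9) mm in the rail frame. I'll fit the rail pose, sy and the lock value to these.

```bash
cat > h.py <<'E'
import numpy as np, pickle
from scipy.spatial.transform import Rotation as Ro
def Trail(p): 
    return Ro.from_euler('z',p[2]), np.array([p[0],p[1],0])
def rail(p,X): R,t=Trail(p); return R.apply(X)+t
def scr(p,X,lean=17):
    X=np.asarray(X,float); th=np.radians(lean)
    b=np.array([14.25-30*np.tan(th)-10*np.cos(th),p[3]*1e3,6+10*np.sin(th)])/1e3
    return rail(p,Ro.from_euler('y',th).apply(X)+b)
def proj(c,X):
    x=c["R"]@X+c["t"]; return np.array([c["fx"]*x[0]/x[2]+c["cx"],c["fy"]*x[1]/x[2]+c["cy"]])
E
python3 - <<'E'
from h import *
from scipy.optimize import least_squares
d=pickle.load(open("d0.pkl","rb"))
c1=lambda u,v:(222+u/3.1-.3,170+v/3.1-.3); c2=lambda u,v:(250+u/2.4-.3,150+v/2.4-.3)
def obs(p):
    k=[-.092,.058+p[4],.1335]
    S="scene";D="side"
    return [(S,c1(393,578),rail(p,[-.05,-.16,.006]),'RF'),(S,c1(28,328),rail(p,[-.05,.16,.006]),'LF'),(S,c1(493,480),rail(p,[.05,-.16,.006]),'RB'),
    (D,c2(279,590),rail(p,[-.05,.16,.006]),'LFside'),
    (S,c1(113,220),scr(p,k),'knob'),(D,c2(276,280),scr(p,k),'knobside'),(S,c1(352,281),scr(p,[-.044,-.08,.15]),'hub'),
    (S,c1(521,165),scr(p,[-.01,-.14,.242]),'rail end BF'),(S,c1(545,126),scr(p,[.01,-.14,.262]),'rail end TB'),
    (D,c2(46,222),scr(p,[.01,.14,.262]),'TBL'),(D,c2(83,216),scr(p,[-.01,.14,.262]),'TFL'),(D,c2(90,240),scr(p,[-.01,.14,.242]),'BFL')]
f=lambda p:np.concatenate([proj(d[o[0]],o[2])-o[1] for o in obs(p)])
r=least_squares(f,[.6,0,0,0,.004],loss='soft_l1')
print(r.x)
for o in obs(r.x): print(o[3],np.round(proj(d[o[0]],o[2])-o[1],1))
p=r.x; np.save("p.npy",p)
for n,X in dict(knob=[-.068,.058+p[4],.1335],hub=[-.036,-.08,.15],press=[-.036,.03,.15],foot=[-.036,.078,.15],top=[0,0,.252]).items(): print(n,scr(p,X).round(4))
E
```

```text
[ 0.57077329  0.02404772 -0.02858605 -0.00544979  0.00065837]
RF [ 1.6 -0.2]
LF [-0.4 -2. ]
RB [ 1.  -3.1]
LFside [-0.7  0.1]
knob [-1.2  1.7]
knobside [ 3.1 -0.4]
hub [-0.2  0.7]
rail end BF [-1.9  0.5]
rail end TB [-0.2 -1. ]
TBL [-0.6 -1.2]
TFL [-1.1 -2.5]
BFL [1.1 0.2]
knob [0.5418 0.0781 0.1565]
hub [ 0.5733 -0.0615  0.1629]
press [0.5764 0.0484 0.1629]
foot [0.5778 0.0964 0.1629]
top [0.6398 0.0166 0.2499]
```

Run:
```python
from h import *
d=pickle.load(open("d0.pkl","rb"))
def plane(c,u,v,z):
    r=c["R"].T@np.array([(u-c["cx"])/c["fx"],(v-c["cy"])/c["fy"],1]); o=-c["R"].T@c["t"]; return o+r*(z-o[2])/r[2]
s,e=d["scene"],d["side"]
import cv2
P=[c["fx"]*0 or np.array([[c["fx"],0,c["cx"]],[0,c["fy"],c["cy"]],[0,0,1]])@np.c_[c["R"],c["t"]] for c in (s,e)]
def tri(a,b):
    X=cv2.triangulatePoints(P[0],P[1],np.float64(a).reshape(2,1),np.float64(b).reshape(2,1)); return (X[:3]/X[3]).ravel()
print("bottle base", plane(s,229,248,0),"cap", tri((218,182),(317,346)), "bottle shoulder L/R side z .13",plane(e,299,365,.13),plane(e,338,365,.13))
print("white bottle tip side", plane(e,282,395,.15))
print("gear",plane(s,231,300,.01),"knob tri",tri((258.2,240.7),(364.7,266.4)))
```

```text
bottle base [0.58210155 0.24978571 0.        ] cap [0.5952449  0.2595126  0.17284611] bottle shoulder L/R side z .13 [0.61857605 0.24660663 0.13      ] [0.56989488 0.24737213 0.13      ]
white bottle tip side [0.63593602 0.31306774 0.15      ]
gear [0.47313768 0.12835056 0.01      ] knob tri [0.52354362 0.07989906 0.16352615]
```

Request:
carry_out(motion="0 -0.15 0 0 0 0 0.5; 0 0 0 0 0 0.085 0.5; 0 0 0 0 0 0.085 0.5; 0 0 0 0 0 0.085 0.5; 0 0 0 0 0 0.085 0.5; 0 0 0 0 0 0.085 0.5; 0 0 0 0 0 0.085 0.5; 0 0 0 0 0 0.085 0.5; 0 0 0 0 0 0.085 0.5; 0 0 0 0 0 0.085 0.5; 0 0 0 0 0 0 0.5")

```text
time: 1.52
tool_pos: [0.5198, 0.0, 0.2051]
ee_rot: [-3.142, 0.001, -0.029]
wrist_force: [-0.3, 0.0, -0.4]
width: 0.0473
finger_force: 0.0
```

Request:
carry_out(motion="0.05 -0.2 0 0 0 0 0.5; 0.05 -0.2 0 0 0 0 0.5; 0 0 0 0 0 0 0.5; 0 0 0.11 0 0 0 0.5; 0 0 0.11 0 0 0 0.5; 0 0 0.1 0 0 0 0.5; 0 0 0 0 0 0 0.5; 0 0 0 0 0 0 0.28; 0 0 0 0 0 0 0.28; 0 0 0 0 0 0 0.28")

```text
time: 2.78
tool_pos: [0.543, 0.0792, 0.1425]
ee_rot: [-3.142, -0.002, -0.031]
wrist_force: [-0.5, -0.4, 0.1]
width: 0.0266
finger_force: 0.0
```

Run:
```python
from bench import imaging
import cv2,numpy as np
a=imaging.snapshot("wrist")["pixels"][:,:,::-1]
b=imaging.snapshot("side")["pixels"][150:400,230:430,::-1]; b=cv2.resize(b,(384,480),interpolation=cv2.INTER_CUBIC)
cv2.imwrite("pics/w1.png",np.hstack([a[:,120:520],b]))
```

```text
(no output)
```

View pics/w1.png

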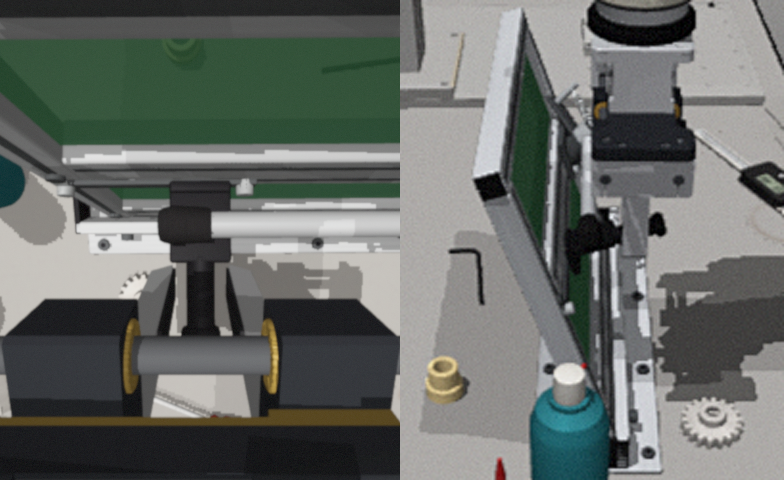

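The wrist view shows the knob centred between the fingers at about (200,290), with the black carriage and the foot of the leg behind it. The side view shows the finger crossing the knob's shank. Next I push the lock to +y.

Request:
carry_out(motion="0 -0.04 0 0 0 0 0.28; 0 -0.04 0 0 0 0 0.28; 0 -0.04 0 0 0 0 0.28; 0 -0.04 0 0 0 0 0.28; 0 -0.04 0 0 0 0 0.28; 0 0 0 0 0 0 0.28")

```text
time: 3.62
tool_pos: [0.5437, 0.1204, 0.1413]
ee_rot: [-3.141, 0.0, -0.03]
wrist_force: [-1.1, -1.3, -0.5]
width: 0.0264
finger_force: 0.0
```

Request:
carry_out(motion="0 -0.015 0 0 0 0 0.28; 0 -0.01 0 0 0 0 0.28; 0 0 0 0 0 0 0.28")

```text
time: 4.0
tool_pos: [0.5438, 0.1243, 0.1413]
ee_rot: [-3.142, 0.0, -0.031]
wrist_force: [0.4, -1.0, -0.3]
width: 0.0264
finger_force: 0.5
```

Request:
carry_out(motion="0 -0.015 0 0 0 0 0.28; 0 -0.01 0 0 0 0 0.28; 0 0 0 0 0 0 0.28")

```text
time: 4.38
tool_pos: [0.544, 0.1295, 0.1413]
ee_rot: [-3.141, 0.0, -0.031]
wrist_force: [-0.1, -0.4, -1.2]
width: 0.0267
finger_force: 0.6
```

Request:
carry_out(motion="0 -0.01 0 0 0 0 0.28; 0 0 0 0 0 0 0.28")

```text
time: 4.62
tool_pos: [0.5441, 0.1297, 0.1413]
ee_rot: [3.138, 0.0, -0.032]
wrist_force: [-0.4, -5.8, -1.1]
width: 0.0263
finger_force: 2.7
```

Request:
carry_out(motion="0 -0.01 0 0 0 0 0.28; 0 0 0 0 0 0 0.28")

```text
time: 4.88
tool_pos: [0.5441, 0.13, 0.1412]
ee_rot: [3.135, 0.001, -0.033]
wrist_force: [-0.8, -8.4, -1.3]
width: 0.0263
finger_force: 4.6
```

Request:
carry_out(motion="0 0.03 0 0 0 0 0.5; 0 0 -0.12 0 0 0 0.5; 0 0 -0.12 0 0 0 0.5; 0 0 -0.12 0 0 0 0.3; 0.06 0.12 0 0 0 0 0; 0.07 0.127 0 0 0 0 0; 0.07 0.127 0 0 0 0 0; 0 0 0 0 0 0 0; 0 0 0.1 0 0 0 0; 0 0 0 0 0 0 0; 0 0 0 0 0 0 0")

```text
time: 6.25
tool_pos: [0.5816, 0.0522, 0.1942]
ee_rot: [-3.141, -0.001, -0.03]
wrist_force: [0.6, 0.6, 0.4]
width: 0.0003
finger_force: 0.0
```

Run:
```python
from bench import imaging
import cv2,numpy as np
a=imaging.snapshot("wrist")["pixels"][:,:,::-1]
b=imaging.snapshot("side")["pixels"][150:400,230:430,::-1]; b=cv2.resize(b,(384,480),interpolation=cv2.INTER_CUBIC)
cv2.imwrite("pics/w2.png",np.hstack([a[:,120:520],b]))
```

```text
(no output)
```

View pics/w2.png

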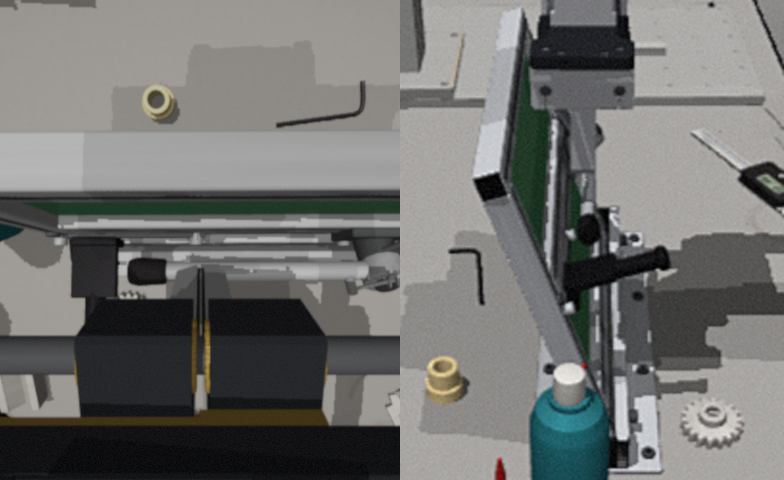

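The lock carriage at (95,265) now stands clear to the left of the rubber foot at (148,270). The fingertips are over the leg at about (200,270). Next I probe down.

Request:
carry_out(motion="0 0 0.05 0 0 0 0; 0 0 0.05 0 0 0 0; 0 0 0 0 0 0 0")

```text
time: 6.72
tool_pos: [0.5807, 0.0513, 0.1716]
ee_rot: [3.142, 0.003, -0.031]
wrist_force: [-0.3, -0.9, -1.3]
width: 0.0004
finger_force: 0.0
```

Request:
carry_out(motion="0 0 0.02 0 0 0 0; 0 0 0 0 0 0 0")

```text
time: 6.98
tool_pos: [0.5817, 0.0513, 0.1694]
ee_rot: [-3.142, -0.0, -0.031]
wrist_force: [0.1, -1.2, 0.4]
width: 0.0004
finger_force: 0.0
```

Request:
carry_out(motion="-0.03 0.005 0.05 0 0 0 0; -0.04 0.006 0.04 0 0 0 0; -0.038 0.016 0.036 0 0 0 0; -0.038 0.016 0.036 0 0 0 0; 0 0 0 0 0 0 0")

```text
time: 7.6
tool_pos: [0.5516, 0.0432, 0.136]
ee_rot: [3.141, 0.001, -0.032]
wrist_force: [-1.0, -0.5, 1.9]
width: 0.0005
finger_force: 0.3
```

Run:
```python
from bench import imaging
import cv2,numpy as np
a=imaging.snapshot("scene")["pixels"][170:362,222:410,::-1]; a=cv2.resize(a,(400,408),interpolation=cv2.INTER_CUBIC)
b=imaging.snapshot("side")["pixels"][150:362,230:430,::-1]; b=cv2.resize(b,(384,408),interpolation=cv2.INTER_CUBIC)
cv2.imwrite("pics/w3.png",np.hstack([a,b]))
```

```text
(no output)
```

View pics/w3.png

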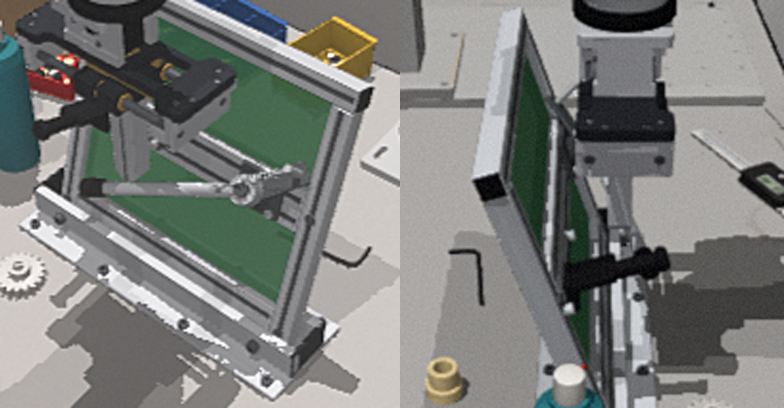

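The leg is moving. Its foot at (92,188) in the left view has come down and forward, with the fingertip on top at (140,175), and the screen still leans back. I continue along the arc.

Request:
carry_out(motion="-0.035 0.026 0.033 0 0 0 0; -0.035 0.026 0.033 0 0 0 0; -0.031 0.036 0.029 0 0 0 0; -0.03 0.036 0.029 0 0 0 0; 0 0 0 0 0 0 0")

```text
time: 8.32
tool_pos: [0.5244, 0.019, 0.1116]
ee_rot: [3.142, 0.001, -0.033]
wrist_force: [-1.3, 0.6, 0.2]
width: 0.0005
finger_force: 0.0
```

Request:
carry_out(motion="-0.025 0.043 0.024 0 0 0 0; -0.025 0.043 0.024 0 0 0 0; -0.02 0.047 0.02 0 0 0 0; 0 0 0 0 0 0 0; 0 0 0 0 0 0 0; 0 0 0 0 0 0 0")

```text
time: 9.07
tool_pos: [0.5107, -0.0064, 0.099]
ee_rot: [-3.142, -0.001, -0.031]
wrist_force: [-0.5, 0.3, -0.2]
width: 0.0004
finger_force: 0.0
```

Run:
```python
from bench import imaging
import cv2,numpy as np
a=imaging.snapshot("scene")["pixels"][170:362,222:410,::-1]; a=cv2.resize(a,(400,408),interpolation=cv2.INTER_CUBIC)
b=imaging.snapshot("side")["pixels"][150:362,230:430,::-1]; b=cv2.resize(b,(384,408),interpolation=cv2.INTER_CUBIC)
cv2.imwrite("pics/w4.png",np.hstack([a,b]))
```

```text
(no output)
```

View pics/w4.png

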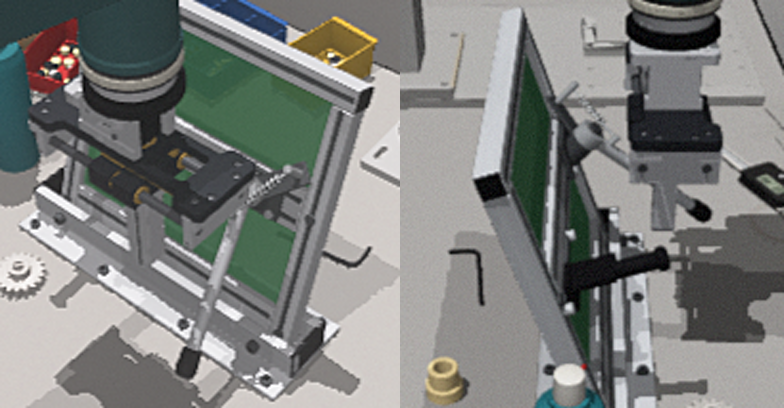

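The leg has snapped down: its foot is at (188,362) in the left view, out to the front, and the screen still leans back. Next I rise, move over the top rail, turn the gripper and tilt it to match the lean.

Request:
carry_out(motion="0 0 -0.29 0 0 0 0; 0 0 -0.29 0 0 0 0; 0 0 -0.29 0 0 0 0; 0 0 -0.29 0 0 0 0.6; 0.243 -0.044 0 0 0 0 0.6; 0.243 -0.044 0 0 0 0 0.6; 0.243 -0.044 0 0 0 0 0.6; 0 0 0 0 0 0 0.6")

```text
time: 10.18
tool_pos: [0.6595, 0.0159, 0.3247]
ee_rot: [-3.141, 0.008, -0.03]
wrist_force: [0.1, 0.3, -0.7]
width: 0.0474
finger_force: 0.0
```

Request:
carry_out(motion="0 0 0 0 0 -0.0835 0.6; 0 0 0 0 0 -0.0835 0.6; 0 0 0 0 0 -0.0835 0.6; 0 0 0 0 0 -0.0835 0.6; 0 0 0 0 0 -0.0835 0.6; 0 0 0 0 0 -0.0835 0.6; 0 0 0 0 0 -0.0835 0.6; 0 0 0 0 0 -0.0835 0.6; 0 0 0 0 0 -0.0835 0.6; 0 0 0 0.071 0 0 0.6; 0 0 0 0.071 0 0 0.6; 0 0 0 0 0 0 0.6")

```text
time: 11.68
tool_pos: [0.6592, 0.0149, 0.323]
ee_rot: [-2.834, -0.0, 1.542]
wrist_force: [0.9, -0.1, -1.5]
width: 0.0565
finger_force: 0.0
```

Run:
```python
from h import *
from bench import readout
o=readout.get_obs(); p=np.load("p.npy")
G=scr(p,[0,0,.252])
R=Ro.from_euler('xyz',o["ee_rot"]).as_matrix(); print(o["tool_pos"],o["ee_rot"]); print(R.round(3))
print("grasp tcp shift in tool axes mm", R.T@(G-o["tool_pos"])*1e3-np.array([0,0,-18.8]))
from bench import imaging
import cv2
a=imaging.snapshot("wrist")["pixels"][:,:,::-1][:,120:520]
b=imaging.snapshot("side")["pixels"][50:300,230:430,::-1]; b=cv2.resize(b,(384,480),interpolation=cv2.INTER_CUBIC)
cv2.imwrite("pics/w5.png",np.hstack([a,b]))
```

```text
[0.6592481  0.01490255 0.32298414] [-2.83385348e+00 -1.75220031e-04  1.54214081e+00]
[[ 0.029  0.953 -0.303]
 [ 1.    -0.027  0.009]
 [ 0.    -0.303 -0.953]]
grasp tcp shift in tool axes mm [ 1.14868048  3.5428207  94.34786289]
```

View pics/w5.png

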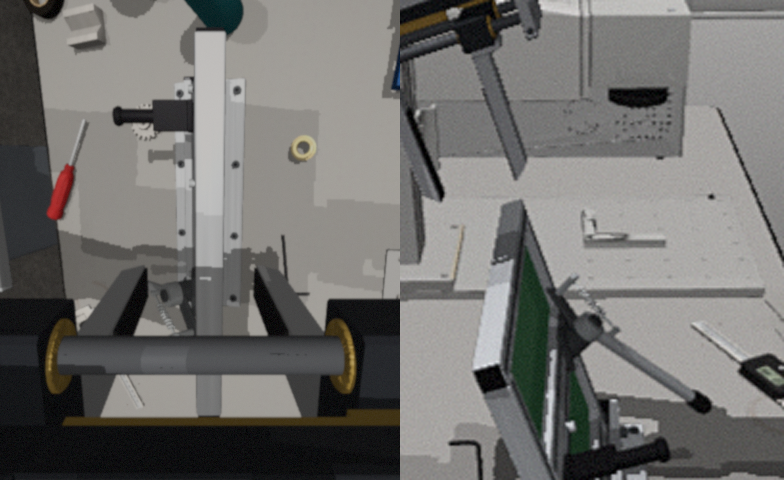

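The rail at about x=208 px runs straight between the finger tips (140 and 262 px) and is aligned with them. I advance along the tool axis and close.

Request:
carry_out(motion="0 0.018 0.15 0 0 0 0.6; 0 0 0.15 0 0 0 0.6; 0 0 0.08 0 0 0 0.6; 0 0 0.08 0 0 0 0.6; 0 0 0 0 0 0 0.6")

```text
time: 12.4
tool_pos: [0.6314, 0.0162, 0.2454]
ee_rot: [-2.849, 0.0, 1.543]
wrist_force: [0.2, -0.2, -0.6]
width: 0.0565
finger_force: 0.0
```

Request:
carry_out(motion="0 0 0 0 0 0 0.35; 0 0 0 0 0 0 0.3; 0 0 0 0 0 0 0; 0 0 0 0 0 0 0; 0 0 0 0 0 0 0; 0 0 0 0 0 0 0")

```text
time: 13.15
tool_pos: [0.6341, 0.0159, 0.2418]
ee_rot: [-2.846, 0.0, 1.543]
wrist_force: [2.5, -0.1, 0.5]
width: 0.0199
finger_force: 30.0
```

Run:
```python
from h import *
from bench import readout
o=readout.get_obs(); p=np.load("p.npy")
R=Ro.from_euler('xyz',o["ee_rot"]).as_matrix(); h=o["tool_pos"]-.0188*R[:,2]
print("hold",h,"model",scr(p,[0,0,.252]),"rot",o["ee_rot"],o["wrist_force"],o["wrist_torque"])
print("upright target (x=-2)",rail(p,[-.002,p[3],.258]))
```

```text
hold [0.63957818 0.01576188 0.25981812] model [0.63978196 0.01662247 0.24991252] rot [-2.84603751e+00  3.40406895e-05  1.54261104e+00] [ 2.53436707 -0.06110119  0.51854332] [-0.02543356 -0.80789006  0.02773658]
upright target (x=-2) [0.56861834 0.01865731 0.258     ]
```

The grip holds at 19.9 mm, but about 10 mm high on the rail. I regrip deeper.

Request:
carry_out(motion="0 0 0 0 0 0 0.45; 0 0 0 0 0 0 0.45; 0 0 0 0 0 0 0.45; 0 0 0.045 0 0 0 0.45; 0 0 0 0 0 0 0.45; 0 0 0 0 0 0 0.45")

```text
time: 13.9
tool_pos: [0.6306, 0.0161, 0.2329]
ee_rot: [-2.844, -0.0, 1.543]
wrist_force: [0.2, 1.3, -0.0]
width: 0.0423
finger_force: 0.0
```

Request:
carry_out(motion="0 0 0 0 0 0 0.3; 0 0 0 0 0 0 0; 0 0 0 0 0 0 0; 0 0 0 0 0 0 0; 0 0 0 0 0 0 0")

```text
time: 14.52
tool_pos: [0.6313, 0.016, 0.2332]
ee_rot: [-2.846, 0.0, 1.543]
wrist_force: [1.9, -1.1, -0.0]
width: 0.0195
finger_force: 30.0
```

```bash
cat > st.py <<'E'
from h import *
from bench import readout
o=readout.get_obs(); p=np.load("p.npy")
R=Ro.from_euler('xyz',o["ee_rot"]).as_matrix(); h=o["tool_pos"]-.0188*R[:,2]
print("hold",h,"rot",o["ee_rot"],"lean",180+np.degrees(o["ee_rot"][0]),o["wrist_force"].round(1),o["wrist_torque"].round(2),o["width"],o["finger_force"])
E
python3 st.py
```

```text
hold [0.63678892 0.01585438 0.25120168] rot [-2.84579977e+00  3.67660111e-06  1.54255341e+00] lean 16.947683985158392 [ 1.9 -1.1 -0. ] [ 0.05 -0.72  0.06] 0.019510879381879814 30.000040233135223
```

Request:
carry_out(motion="0 -0.0288 0.0016 -0.0118 0 0 0; 0 -0.0288 0.0016 -0.0118 0 0 0; 0 -0.0288 0.0016 -0.0118 0 0 0; 0 -0.0288 0.0016 -0.0118 0 0 0; 0 -0.0288 0.0016 -0.0118 0 0 0; 0 -0.0288 0.0016 -0.0118 0 0 0; 0 0 0 0 0 0 0")

```text
time: 15.4
tool_pos: [0.5967, 0.0169, 0.2393]
ee_rot: [-2.994, 0.0, 1.542]
wrist_force: [2.7, -0.3, -2.2]
width: 0.0198
finger_force: 30.0
```

```bash
python3 st.py
```

```text
hold [0.59945803 0.01686653 0.25792152] rot [-2.99363113e+00  1.69345437e-04  1.54246481e+00] lean 8.477570794923736 [ 2.7 -0.3 -2.2] [-0.06 -1.06  0.03] 0.019753457699230155 30.000151991844177
```

Request:
carry_out(motion="0 -0.0231 0.0012 -0.0118 0 0 0; 0 -0.0231 0.0012 -0.0118 0 0 0; 0 -0.0231 0.001 -0.0118 0 0 0; 0 -0.0231 0.001 -0.0118 0 0 0; 0 -0.0231 0.0005 -0.0118 0 0 0; 0 -0.0231 0.0005 -0.0117 0 0 0; 0 0 0 0 0 0 0; 0 0 0 0 0 0 0")

```text
time: 16.4
tool_pos: [0.5684, 0.0178, 0.2403]
ee_rot: [-3.139, -0.0, 1.542]
wrist_force: [-3.4, -0.1, 0.3]
width: 0.0194
finger_force: 30.0
```

```bash
python3 st.py
python3 - <<'E'
from bench import imaging
import cv2,numpy as np, pickle
s=imaging.snapshot("scene");e=imaging.snapshot("side"); pickle.dump({"scene":s,"side":e},open("d1.pkl","wb"))
b=e["pixels"][170:410,270:420,::-1]; b=cv2.resize(b,None,fx=2.5,fy=2.5,interpolation=cv2.INTER_CUBIC)
a=s["pixels"][170:362,222:410,::-1]; a=cv2.resize(a,(425,434)); a=np.vstack([a,np.zeros((166,425,3),np.uint8)])
cv2.imwrite("pics/w6.png",np.hstack([a,b]))
E
```

```text
hold [0.56847873 0.01778759 0.25908513] rot [-3.13868376e+00 -1.55952108e-06  1.54244419e+00] lean 0.1666673674064043 [-3.4 -0.1  0.3] [-0.08  1.4   0.03] 0.01942877600285429 29.999107718467712
```

View pics/w6.png

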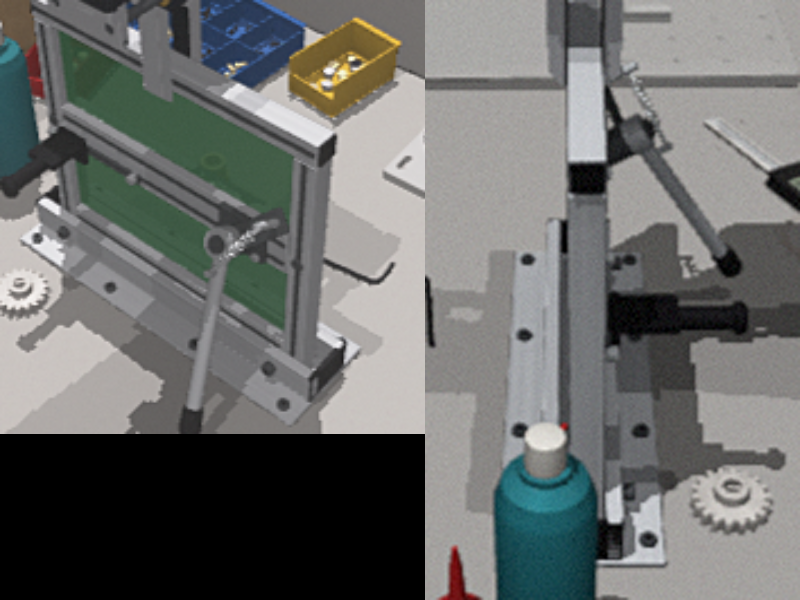

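The side view shows the screen close to plumb: the left stile's front edge runs from (606,200) to about (606,480), the base is in the slot, and the leg is down. I check this against a projected plumb line, independently of the gripper.

Run:
```python
from h import *
import cv2
d=pickle.load(open("d1.pkl","rb")); c=d["side"]; p=np.load("p.npy")
R=Ro.from_euler('z',1.5424-np.pi/2)
for lean in (-1,0,1):
    Rl=R*Ro.from_euler('y',lean,degrees=True)
    H=np.array([.5685,.0178-.0,.258]); sy=p[3]
    yc=.0178-rail(p,[0,p[3],0])[1]  # grip offset along rail
    f=lambda X:proj(c,H+Rl.apply(np.array(X)-[0,yc,.252]))
    print(lean,"front edge z=.24,.15,.07",[f([-.01,.14,z]).round(1) for z in(.24,.15,.07)],"back",[f([.01,.14,z]).round(1) for z in(.24,.15,.07)])
g=cv2.cvtColor(c["pixels"],cv2.COLOR_RGB2GRAY).astype(int)
for v in (250,260,270,285,300,310,320,330,340,350,360): print(v,g[v,322:350])
```

```text
-1 front edge z=.24,.15,.07 [array([342. , 248.5]), array([339.6, 304.2]), array([337.7, 347.9])] back [array([326.3, 248.2]), array([324.9, 303.8]), array([323.9, 347.6])]
0 front edge z=.24,.15,.07 [array([342.2, 248.4]), array([340.9, 304.1]), array([339.9, 347.8])] back [array([326.5, 248.3]), array([326.2, 304. ]), array([326.1, 347.7])]
1 front edge z=.24,.15,.07 [array([342.3, 248.3]), array([342.2, 304. ]), array([342.1, 347.7])] back [array([326.7, 248.5]), array([327.6, 304.1]), array([328.3, 347.8])]
250 [159 162 167 159 125 105 109 100  92  88  87  86  93  91  87  88  84  82
  95  83  93 143 166 164 160 162 163 164]
260 [178 136  60   5  17  90 117 116 119 114 114 118 114 117 115 109 116 116
 115 101  93 106 149 167 159 158 166 164]
270 [175 128  50   7  13  89 122 118 112 121 119 120 123 119 119 122 114 111
 115 107  85  91  92  79  78  85  85  87]
285 [166 118  73  67  67 100 117 121 121 118 120 122 120 118 119 114 111 118
 115 100  69  57  79 102 110 106 105 108]
300 [164 118  68  73  74  83 112 116 116 117 120 118 121 118 118 115 115 116
 121 105  59  13   9   5  10   4   7   3]
310 [165 112  66  72  78  81 108 116 118 116 118 116 122 121 117 121 119 116
 115  91  83 112 121 122 124  90  67  71]
320 [161 110  65  73  69  76 102 123 113 118 121 118 119 117 121 114 118 118
 118  99  98 105 109 109  84  73  75  76]
330 [163 108  72  73  79  74 102 118 121 118 118 115 124 119 114 114 114 117
 119  95  94 105 107 106 105 106 106 105]
340 [197 143  87  73  59  63 102 121 116 113 114 112 114 114 117 109 109 112
 117  83  72  85  84  84  87  79  97 107]
350 [118 101  97  90  77  89 115 122 119 117 116 116 113 114 111 110 114 116
 115  86  71  73  73  78  76  78  96 101]
360 [ 95  94 103 101  88  55  41  65  76  75  79  75  75  69  97 114 111 114
 113  79  84 103 111 104 112 111  84  69]
```

The edges suggest roughly 0.5° of back-lean, consistent with the base dragging (3.4 N forward on the base). I ease the rail forward a little to relieve it.

Request:
carry_out(motion="0 -0.005 0 -0.001 0 0 0; 0 0 0 0 0 0 0; 0 0 0 0 0 0 0")

```text
time: 16.88
tool_pos: [0.5681, 0.0178, 0.2403]
ee_rot: [3.141, 0.0, 1.543]
wrist_force: [-4.1, -0.7, -1.3]
width: 0.0198
finger_force: 30.0
```

```bash
python3 st.py
```

```text
hold [0.56804382 0.01781506 0.25913849] rot [3.14111822e+00 1.65263298e-06 1.54253565e+00] lean 359.9728166717008 [-4.1 -0.7 -1.3] [-0.09  1.31  0.05] 0.019754856546314238 29.998702704906464
```

Request:
carry_out(motion="0 -0.005 0 0 0 0 0; 0 0 0 0 0 0 0; 0 0 0 0 0 0 0")

```text
time: 17.25
tool_pos: [0.5672, 0.0178, 0.2403]
ee_rot: [3.141, 0.0, 1.543]
wrist_force: [-4.0, -1.4, -3.5]
width: 0.0199
finger_force: 30.0
```

```bash
python3 st.py
```

```text
hold [0.56715242 0.01781901 0.25909998] rot [3.14062454e+00 3.10898996e-05 1.54250759e+00] lean 359.94453124638596 [-4.  -1.4 -3.5] [-0.11  1.06 -0.05] 0.019915052707648616 29.99782830476761
```

Request:
carry_out(motion="0 -0.006 0 0 0 0 0; 0 0 0 0 0 0 0; 0 0 0 0 0 0 0")

```text
time: 17.62
tool_pos: [0.5661, 0.0179, 0.2403]
ee_rot: [3.14, 0.0, 1.543]
wrist_force: [-1.5, -1.0, -5.3]
width: 0.0198
finger_force: 30.0
```

```bash
python3 st.py
```

```text
hold [0.56611902 0.0178656  0.25905207] rot [3.14021431e+00 2.21817131e-05 1.54253588e+00] lean 359.9210266276707 [-1.5 -1.  -5.3] [-0.14  0.55  0.07] 0.019762917950063495 29.997020065784454
```

Request:
carry_out(motion="0 -0.006 0 0 0 0 0; 0 0 0 0 0 0 0; 0 0 0 0 0 0 0")

```text
time: 18.0
tool_pos: [0.5651, 0.0179, 0.2403]
ee_rot: [3.14, 0.0, 1.542]
wrist_force: [0.4, -2.1, -7.9]
width: 0.0197
finger_force: 30.0
```

```bash
python3 st.py
python3 - <<'E'
from bench import imaging
import cv2,numpy as np
c=imaging.snapshot("side"); g=cv2.cvtColor(c["pixels"],cv2.COLOR_RGB2GRAY).astype(int)
for a,b in ((265,280),(296,302),(325,335),(345,352)): print(a,g[a:b,320:350].mean(0).astype(int))
E
```

```text
hold [0.56505918 0.01786543 0.259064  ] rot [3.13985671e+00 1.37866536e-05 1.54242718e+00] lean 359.9005378832563 [ 0.4 -2.1 -7.9] [-0.18 -0.2   0.02] 0.0196630385493448 29.996560513973236
265 [169 169 171 131  70  46  46  49  79 104 117 119 116 116 119 119 121 117
 116 115 115 113 112 105  91 102 101  90  93  96]
296 [165 167 170 119  70  71  73  76  98 118 119 118 116 118 118 120 117 118
 118 121 115 117 116  81  33  10   5   5  12   8]
325 [165 169 164 110  68  71  77  95  85 103 119 117 116 117 117 115 116 117
 114 113 116 116  98  98 104 106 104  98  98  98]
345 [193 191 183 173 153 125  87  91  93 105 121 117 116 114 114 114 113 113
 113 112 114 110  82  69  73  74  75  80  95 108]
```

Lateral force and torque are now near zero. The edge slope matches the plumb prediction (−1.7 px over 76 rows). The gripper carries about 8 N of the weight, so I lower slightly to seat the screen.

Request:
carry_out(motion="0 0 0.004 0.0007 0 0 0; 0 0 0 0 0 0 0; 0 0 0 0 0 0 0")

```text
time: 18.42
tool_pos: [0.5651, 0.0179, 0.2403]
ee_rot: [3.141, 0.0, 1.542]
wrist_force: [0.6, -0.7, -5.9]
width: 0.0202
finger_force: 30.0
```

```bash
python3 st.py
```

```text
hold [0.56507303 0.01787092 0.2590674 ] rot [3.14061322e+00 6.29932384e-05 1.54246035e+00] lean 359.94388263743036 [ 0.6 -0.7 -5.9] [-0.16 -0.34  0.03] 0.020222303994292118 29.996948540210724
```

Request:
carry_out(motion="0 0 0.003 0 0 0 0; 0 0 0 0 0 0 0; 0 0 0 0 0 0 0; 0 0 0 0 0 0 0; 0 0 0 0 0 0 0; 0 0 0 0 0 0 0")

```text
time: 19.18
tool_pos: [0.5651, 0.0179, 0.2403]
ee_rot: [3.14, 0.0, 1.543]
wrist_force: [1.2, -1.2, 3.4]
width: 0.02
finger_force: 30.0
```

```bash
python3 st.py
python3 - <<'E'
from bench import imaging,robot
import cv2,numpy as np
c=imaging.snapshot("side"); g=cv2.cvtColor(c["pixels"],cv2.COLOR_RGB2GRAY).astype(int)
for a,b in ((265,280),(325,335),(345,352)): print(a,g[a:b,320:350].mean(0).astype(int))
print(robot.close_job())
E
```

```text
hold [0.56509329 0.01788541 0.25905649] rot [3.13992920e+00 7.92834091e-05 1.54255210e+00] lean 359.90469100070754 [ 1.2 -1.2  3.4] [-0.22 -0.24  0.02] 0.01996794261247701 29.998621344566345
265 [170 169 172 130  70  46  46  49  79 107 117 118 116 116 119 120 119 118
 114 116 115 113 112 106  91 101 102  91  94  94]
325 [165 169 164 109  68  73  76  93  86 102 120 117 118 117 114 115 116 115
 115 113 114 116  97  98 106 107 105  99  97  99]
345 [194 191 183 173 155 124  86  93  92 107 118 118 116 113 114 113 114 110
 112 113 115 110  82  68  72  76  76  78  97 105]
the job is handed in; nothing more can be done
None
```

The job is handed in at about 19 s: the transport lock is out at its end stop, the kickstand leg is snapped down, and the screen stands in the slot within about half a degree of plumb with the top rail still gripped.

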